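# Carry a culture dish on a flat lifter to the empty stand

## Robot

A 6-joint arm with a two-finger parallel gripper is mounted at the origin on a cart in front of the work surface, level with it; the furniture and walls round the work are solid. World frame = base frame: x ahead of the robot, y to its left, z up, the work surface at z = 0. Lengths are in m, angles in rad, forces in N, time in s.
With the tool pointing down it reaches from about 0.35 to 0.775 m from the base axis. Payload 7.3 kg.
Tool frame: the origin (TCP) lies midway between the tips of the shut fingers; the grasp point (between the pads) lies 19 mm behind it; z points along the fingers, y is the direction in which the jaws open and shut (so a half turn about z gives the same grasp; the last joint's range is limited). The gripper opens to 92 mm and grips with 3 to 60 N. Pads are 19 mm wide; open, the fingers measure 130 mm over their backs; the gripper's body (75 mm by 190 mm) begins 47 mm behind the grasp point.
Start: joints at [-1.303, 0.342, 1.524, -0, 1.275, -0.146], TCP at [0.211, -0.481, 0.189] pointing down, gripper open.
Joint ranges: [-2.53, 2.53], [-0.77, 2.02], [0.04, 2.7], [-1, 4.14], [0.28, 2.66], [-3.11, 3.11]. Speed limits (rad/s): [2.57, 2.57, 3.14, 3.14, 3.14, 3.14].

## Interface

Orientations are given as [roll, pitch, yaw] about the fixed x, y, z axes, in that order (R = Rz(yaw) Ry(pitch) Rx(roll)).
In Python, from cell import robot gives the robot as it stands.
- The arm moves only by the tool step_arm, never from a script. Its argument "moves" is a list that holds one entry, the list of rows, each a list of 4 numbers: the shift along the tool's x, y, z in m, then the turn about the tool's z in rad. In form: [[[dx, dy, dz, roll], ...]]. A call has 1 to 8 rows; each row shifts and turns the commanded pose from where the row before left it, along the tool's axes as they then stand; what a row does not reach is not made up. A row lasts 1/12 s, in which the tool goes at most 41.7 mm and 7.16 degrees, less where a joint would pass 70% of its speed; a pose out of reach is approached as far as the arm can. A call with a gripper value outside its range is refused whole. "hand" is the opening, from 0 (shut) to 1 (fully open), set as the call begins (left out, the last holds). The fingers move at their own pace and stop on an object; "force" is the grip in N (left out, the last holds). Time passes only in rows, so rows that do not move let the fingers close. It gives the time, the measured TCP pose, the force and the opening at its end, in the units of the state.
- robot.observe(): the state, without advancing time (a new reading comes with each control period).
- robot.read_camera(name): name is "side" or "top"; returns a dict with "frame" (480x640x3 uint8, red, green, blue), "fovy" (degrees; the focal length in pixels is half the picture's height over the tangent of half this angle, whatever the lens; pixels are square), "cx", "cy" (the principal point, pixels), "R" (3x3) and "t" (3): a world point X has camera coordinates R X + t. Camera axes: x right, y down, z forward; pixel columns grow to the right and rows downward; lengths in m; the calibration is good to about 2 mm. A picture is of the moment at which its call begins. There is no depth.
- robot.hand_in(): hands the job in, once; it reports no verdict.
The state is a dict: "time": time; "qpos": joint angles; "qvel": joint speeds; "joint_efforts": joint torques, N m; "tool_pos": TCP position; "tool_rot": TCP orientation; "contact_force": force on the tool from outside, world axes, zero at the start; "torque": the same for the moment, N m; "opening": finger opening in m.
Only numpy, scipy, OpenCV 4.12 (cv2) and the standard library are available. Lean on these libraries where they do the work, as an engineer would, in place of code of your own. Each camera call takes 0.05 s, during which the arm holds its last target.

## Task

Pick up the flat lifter by its handle and, keeping it level, carry the dish that lies on its blade to the empty one of the two dish stands. Lower the blade into the slot between the stand's rails so that the dish is left centred on the rails, draw the lifter out along the slot, and lay it flat on the worktop clear of the stand. Do not touch the dish with the gripper, and leave the dish on the other stand where it is.

Things in the scene. Friction and masses are not known exactly. Their poses are not given: they have to be found in the camera images.
- lifter: Flat steel dish lifter, loose, flat on the worktop, 0.2-0.3 kg. Origin: on its underside below the handle's middle; z up, y to the blade's free end. Rear plate 44 mm wide, y -50 to 50 mm; blade 26 mm wide on to y = 180 mm; both 4 mm thick. Grey bar handle over the rear plate: 20 mm wide (x), 96 mm long (y), 32 to 56 mm above the underside, on posts at y = +-37 mm; grip its middle from above.
- blade_seat (a point): The place on the lifter's blade where the dish lies: on the blade's flat upper face (no rim), 140 mm from the lifter's origin along its y; axes as the lifter's.
- dish: The clear round dish with a brown disc in it, 90 mm across, 14 mm high, 30 g, lying loose on the lifter's blade, its centre within about 5 mm of blade_seat. Origin: centre of its underside; z up.
- free_stand: The empty dish stand, fixed. Origin: centre of its underside; z up, y along its slot. Grey base 104 (x) by 90 (y) by 6 mm thick; on it two aluminium rails along y, 90 mm long, 26 mm wide, tops 36 mm above the worktop, 48 mm slot between them, open above and at both ends. Its -y end faces the lifter's side; the lifter enters there with its y along the stand's y.
- free_stand_seat (a point): The dish's place on the empty stand: midway between the rails, level with their tops, 36 mm above the worktop; axes as the stand's.
- taken_stand_seat (a point): The same point on the other, equal stand, which already carries a dish. Which of the two stands is nearer the robot changes.
- other_dish: A dish like the carried one, 90 mm across, 14 mm high, lying loose on the rails of the other stand; must stay there. Origin: centre of its underside.
Things that resemble listed ones, but are neither listed nor needed, are in the scene too. Leave any pink look-alike of the dish alone.

How it is judged:
By the outcome, as a careful person would: the job done as asked, in the order asked, and still so for the second after the job is handed in, with the robot touching nothing.
It also fails if it takes over 54 s, if anything falls off the work surface, if the arm or the gripper's body presses on something with over 40 N, if the wrist force passes 120 N, or if a joint passes its speed limit or range.

## Working session

There is one attempt and no reset: what is moved stays moved. The work goes in short steps, Python scripts to look and compute and a tool call to move; the robot and the scene stay as the last step left them, time stands still between calls to the robot, and variables do not carry over. Pictures are saved under pics/ and viewed, and the job is handed in when it is done.

Besides the shell and the picture viewer there is one more tool, called by a JSON object that holds its "op" and its "data", one argument or row to a line. step_arm: Moves the arm, as the interface text tells. Its arguments: {"type":"object","properties":{"moves":{"type":"array","items":{"type":"array","items":{"type":"array","items":{"type":"number"}}}},"hand":{"type":"number"},"force":{"type":"number"}},"required":["moves"]}

```bash
ls; mkdir -p pics
python3 - <<'E'
from cell import robot
import cv2,pickle
o=robot.observe();print(o)
for n in("side","top"):
    d=robot.read_camera(n);pickle.dump(d,open(n+'0.pkl','wb'))
    cv2.imwrite(f'pics/{n}0.png',d['frame'][:,:,::-1]);print(n,d['fovy'],d['cx'],d['cy'],d['R'],d['t'], [k for k in d])
E
```

```text
pics
{'time': 0.0, 'qpos': array([-1.30299297e+00,  3.42743388e-01,  1.52502395e+00, -2.05705667e-05,
        1.27539721e+00, -1.45996405e-01]), 'qvel': array([-8.47218146e-04,  4.29565055e-04,  6.51470094e-04,  1.34889800e-03,
        8.87531894e-05,  8.54188301e-04]), 'joint_efforts': array([-4.32237775e-04, -4.31237054e+01, -2.44223982e+01,  7.17594847e-02,
        5.59428404e-02, -1.65151228e-04]), 'tool_pos': array([ 0.21098769, -0.48022424,  0.18793187]), 'tool_rot': array([-3.14003462e+00, -2.09215996e-04,  4.13805607e-01]), 'contact_force': array([0.50849669, 0.02918888, 1.02238049]), 'torque': array([-0.05800585,  0.0071709 , -0.00128777]), 'opening': 0.0919566537186766}
side 49.78673546227267 317.3777615291135 233.9138254780582 [[-0.89909435 -0.43775086  0.00187712]
 [-0.29859914  0.6101444  -0.73386808]
 [ 0.32010607 -0.66037716 -0.67928942]] [0.41752253 0.22539568 0.84546271] ['frame', 'fovy', 'cx', 'cy', 'R', 't']
top 48.93292321771325 311.1170936830089 237.54909398505743 [[-0.01676869 -0.99955417  0.0247038 ]
 [-0.99723378  0.01493018 -0.07281403]
 [ 0.07241273 -0.02585646 -0.99703954]] [-0.0839768   0.52264202  1.09970286] ['frame', 'fovy', 'cx', 'cy', 'R', 't']
```

View pics/side0.png

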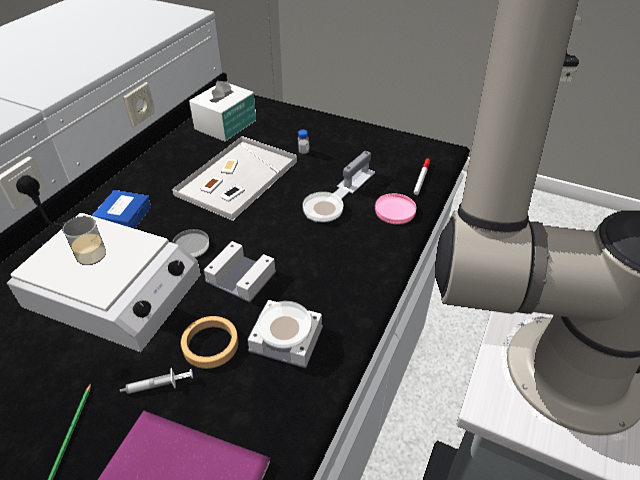

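View pics/top0.png

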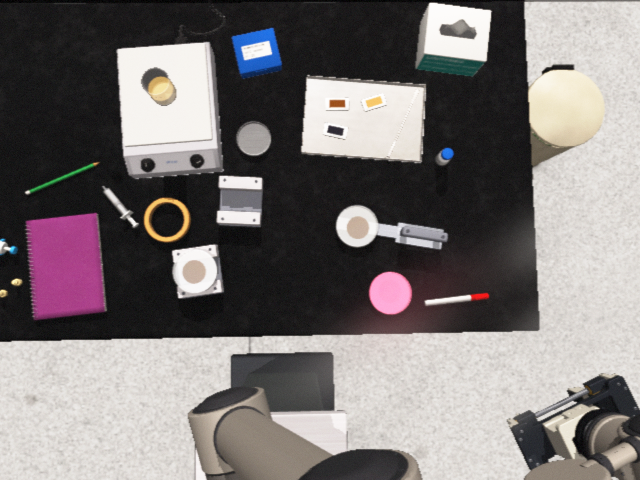

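Candidates in the top view are:
- **Dishes:** white dish with brown disc on the lifter at (357,226), which is the one I want. The pink look-alike is at (390,293), the other dish on its stand at (196,270), and a grey round lid at (253,139).
- **Stands:** the empty one at (240,202) and the taken one at (196,270).
- **Lifter:** the handle is at (420,236). The pen is at (456,299).

I'll check these in close crops.

Run:
```python
import cv2
t=cv2.imread('pics/top0.png');s=cv2.imread('pics/side0.png')
a=cv2.resize(t[190:270,320:460],None,fx=5,fy=5,interpolation=cv2.INTER_CUBIC)
b=cv2.resize(t[165:240,205:280],None,fx=6,fy=6,interpolation=cv2.INTER_CUBIC)
cv2.imwrite('pics/c1.png',a);cv2.imwrite('pics/c2.png',b)
cv2.imwrite('pics/c3.png',cv2.resize(s[140:310,190:390],None,fx=3.5,fy=3.5,interpolation=cv2.INTER_CUBIC))
```

```text
(no output)
```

View pics/c1.png

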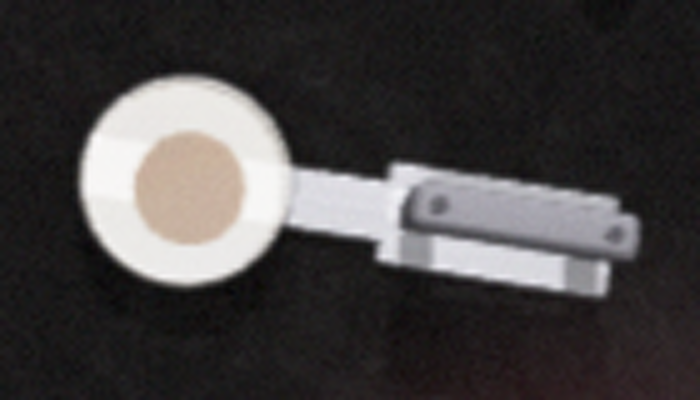

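View pics/c2.png

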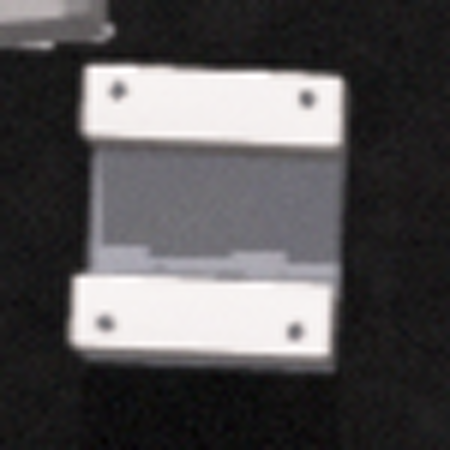

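View pics/c3.png

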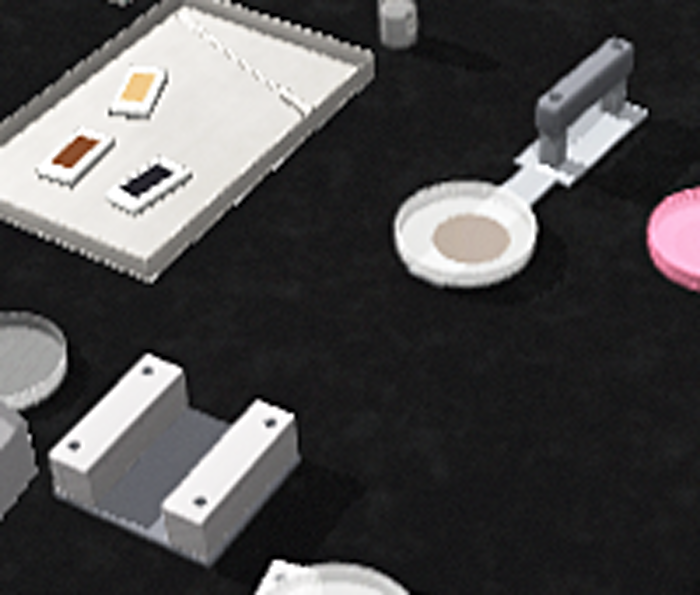

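```bash
cat > h.py <<'E'
import numpy as np,pickle
def ray(d,u,v):
    f=240/np.tan(np.radians(d['fovy']/2))
    r=d['R'].T@np.array([(u-d['cx'])/f,(v-d['cy'])/f,1.]);c=-d['R'].T@d['t'];return c,r
def onz(d,u,v,z):
    c,r=ray(d,u,v);return c+r*(z-c[2])/r[2]
def proj(d,X):
    f=240/np.tan(np.radians(d['fovy']/2))
    p=d['R']@np.array(X)+d['t'];return p[0]/p[2]*f+d['cx'],p[1]/p[2]*f+d['cy']
def cr(c,s,o): return [(c[0]+.5)/s-.5+o[0],(c[1]+.5)/s-.5+o[1]]
E
python3 - <<'E'
from h import *
import cv2
np.set_printoptions(precision=4,suppress=True)
T=pickle.load(open('top0.pkl','rb'));S=pickle.load(open('side0.pkl','rb'))
print('cam',ray(T,0,0)[0],ray(S,0,0)[0])
def rep(name,d,pts,s,o,z):
    P=np.array([onz(d,*cr(p,s,o),z) for p in pts])[:,:2];print(name,P.tolist(),'mean',P.mean(0));return P
def both(name,pt,ps,z):
    A=rep(name+' top',T,pt[0],pt[1],pt[2],z);B=rep(name+' side',S,ps[0],ps[1],ps[2],z)
    for Q in(A,B):
        dd=Q[0]-Q[1];print('  len',np.hypot(*dd),'ang',np.degrees(np.arctan2(dd[1],dd[0])))
both('handle',([(438,204),(618,235)],5,(320,190)),([(557,97),(619,45)],3.5,(190,140)),.056)
P=rep('plate',T,[(390,163),(620,198),(605,297),(376,262)],5,(320,190),.004)
print([np.hypot(*(P[i]-P[(i+1)%4])) for i in range(4)])
P=rep('rail screws',T,[(118,90),(307,98),(295,331),(106,322)],6,(205,165),.036)
print([np.hypot(*(P[i]-P[(i+1)%4])) for i in range(4)])
P=rep('rail corners',T,[(83,65),(344,75),(332,356),(71,346)],6,(205,165),.036)
print([np.hypot(*(P[i]-P[(i+1)%4])) for i in range(4)])
P=rep('rail screws side',S,[(74,445),(147,371),(269,422),(200,501)],3.5,(190,140),.036)
print([np.hypot(*(P[i]-P[(i+1)%4])) for i in range(4)])
# dish & disc
for n,d,roi in(('T',T,(320,190,80,80)),('S',S,(290,180,60,50))):
    f=d['frame'];x,y,w,h=roi;g=f[y:y+h,x:x+w].astype(int)
    m=((g[...,0]-g[...,2]>20)&(g[...,0]>100)).astype(np.uint8)
    cs,_=cv2.findContours(m,0,1);c=max(cs,key=cv2.contourArea);M=cv2.moments(c)
    u,v=M['m10']/M['m00']+x,M['m01']/M['m00']+y
    print(n,'disc',u,v,cv2.contourArea(c),onz(d,u,v,.006),onz(d,u,v,.008))
rep('dish rim',T,[(185,180)],5,(320,190),.018)
u,v=proj(T,(0.5,-.1,0));print(u,v)
E
```

```text
cam [ 0.4402 -0.0633  1.1366] [0.1721 0.6036 0.7389]
handle top [[0.5304710216861691, -0.2901384338351926], [0.5165130730040792, -0.364547147154236]] mean [ 0.5235 -0.3273]
handle side [[0.5270348302381076, -0.29046966924183415], [0.5134315775496922, -0.36342150799711004]] mean [ 0.5202 -0.3269]
  len 0.07570654495621522 ang 79.37564735004845
  len 0.07420929363281027 ang 79.43742392829908
plate [[0.5529519566450092, -0.28068863789751425], [0.5362681986059763, -0.38048257023067894], [0.4933824127993933, -0.3724374493937625], [0.5100626085423994, -0.27337568252062183]] mean [ 0.5232 -0.3267]
[np.float64(0.10117893413562552), np.float64(0.043633869797769495), np.float64(0.10045627200953391), np.float64(0.043508338246952834)]
rail screws [[0.6449193523351809, 0.08865283777255943], [0.6412773382859338, 0.02265173333384686], [0.5592206835754726, 0.027577437992181264], [0.5632990561553799, 0.09321005205775505]] mean [0.6022 0.058 ]
[np.float64(0.06610151324640577), np.float64(0.08220436210234218), np.float64(0.06575920583447685), np.float64(0.08174742167505734)]
rail corners [[0.6539201862
[... 264 characters left out ...]
797256), np.float64(0.09895219801816789)]
rail screws side [[0.6428287753300713, 0.08929719836173089], [0.63888217293447, 0.0240756998024223], [0.5578236199483897, 0.028614290620845417], [0.5612255986994227, 0.09391469625784954]] mean [0.6002 0.059 ]
[np.float64(0.06534079540984222), np.float64(0.08118551483370828), np.float64(0.06538896264492777), np.float64(0.0817337122797778)]
T disc 357.4945945945946 227.1135135135135 370.0 [ 0.5433 -0.1931  0.006 ] [ 0.5432 -0.1929  0.008 ]
S disc 324.13075060532685 207.7909604519774 206.5 [ 0.5412 -0.1918  0.006 ] [ 0.5402 -0.1896  0.008 ]
dish rim [[0.5455182475900031, -0.18987581017875876]] mean [ 0.5455 -0.1899]
314.63542251048096 247.98793041165086
```

The crops confirm the choices. The brown-disc dish sits on the blade, the grey bar handle has screws at (407.6,230.8) and (443.6,237), and the stand with two bare rails is at (240,202). The measured sizes match the description (handle posts 74–76 mm apart, rails 90×99 mm). First I'll turn the tool in place.

{"op": "step_arm", "data": {
  "moves": [
    [[0, 0, 0, -0.122], [0, 0, 0, -0.122], [0, 0, 0, -0.122], [0, 0, 0, -0.122], [0, 0, 0, -0.122], [0, 0, 0, -0.122], [0, 0, 0, -0.122], [0, 0, 0, -0.122]]
  ],
  "hand": 1,
  "force": 55
}}

```text
time: 0.77
tool_pos: [0.211, -0.4804, 0.1882]
tool_rot: [-3.141, -0.001, 1.396]
contact_force: [0.4, 0.1, 0.0]
opening: 0.0916
```

```bash
cat >> h.py <<'E'
def togo(o,tx,ty,tz,yaw_deg):
    from scipy.spatial.transform import Rotation as Ro
    R=Ro.from_euler('xyz',o['tool_rot']).as_matrix()
    y=np.arctan2(R[1,0],R[0,0])
    d=R.T@(np.array([tx,ty,tz])-o['tool_pos'])
    print('t',round(o['time'],2),'pos',o['tool_pos'].round(4),'rot',o['tool_rot'].round(4),'F',o['contact_force'].round(2),'open',round(o['opening'],4))
    print('tool delta',d.round(4),'roll',round(-(np.radians(yaw_deg)-y),4),'yawdeg',round(np.degrees(y),2))
E
python3 -c "
from h import *
from cell import robot
togo(robot.observe(),.522,-.327,.028,79.9)"
```

```text
t 0.77 pos [ 0.211  -0.4804  0.1882] rot [-3.1412e+00 -9.0000e-04  1.3958e+00] F [0.43 0.1  0.04] open 0.0916
tool delta [0.205  0.2796 0.1603] roll 0.0013 yawdeg 79.98
```

{"op": "step_arm", "data": {
  "moves": [
    [[0.02, 0.028, 0, 0], [0.02, 0.028, 0, 0], [0.02, 0.028, 0, 0], [0.02, 0.028, 0, 0], [0.02, 0.028, 0, 0], [0.02, 0.028, 0, 0], [0.02, 0.028, 0, 0], [0.02, 0.028, 0, 0]]
  ]
}}

```text
time: 1.43
tool_pos: [0.4615, -0.3625, 0.1883]
tool_rot: [-3.141, -0.0, 1.39]
contact_force: [-0.1, -0.4, 0.3]
opening: 0.092
```

{"op": "step_arm", "data": {
  "moves": [
    [[0.0225, 0.028, 0, 0], [0.0225, 0.028, 0, 0], [0, 0, 0.03, 0], [0, 0, 0.03, 0], [0, 0, 0, 0], [0, 0, 0, 0]]
  ]
}}

```text
time: 1.93
tool_pos: [0.5225, -0.3286, 0.1272]
tool_rot: [-3.138, -0.002, 1.39]
contact_force: [0.1, -0.4, 0.4]
opening: 0.0921
```

```bash
python3 -c "
from h import *
from cell import robot
import cv2
togo(robot.observe(),.522,-.327,.028,79.9)
for n in('side','top'):
    d=robot.read_camera(n);pickle.dump(d,open(n+'1.pkl','wb'))
    cv2.imwrite(f'pics/{n}1.png',d['frame'][:,:,::-1])
"
```

```text
t 1.93 pos [ 0.5225 -0.3286  0.1272] rot [-3.1375e+00 -2.1000e-03  1.3899e+00] F [ 0.1  -0.4   0.39] open 0.0921
tool delta [ 0.0013 -0.0003  0.0992] roll -0.0046 yawdeg 79.64
```

View pics/side1.png

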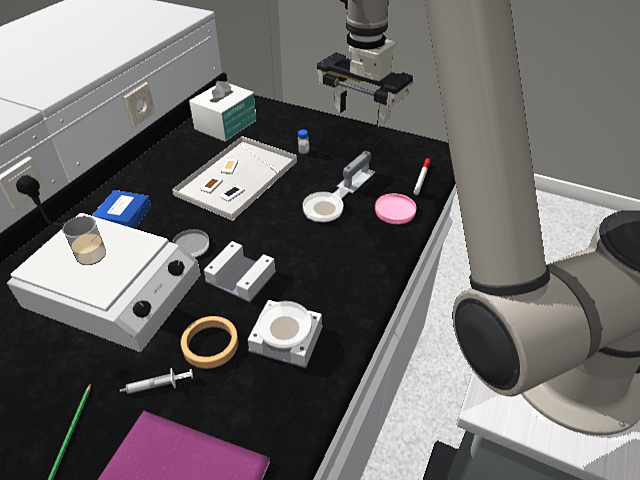

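View pics/top1.png

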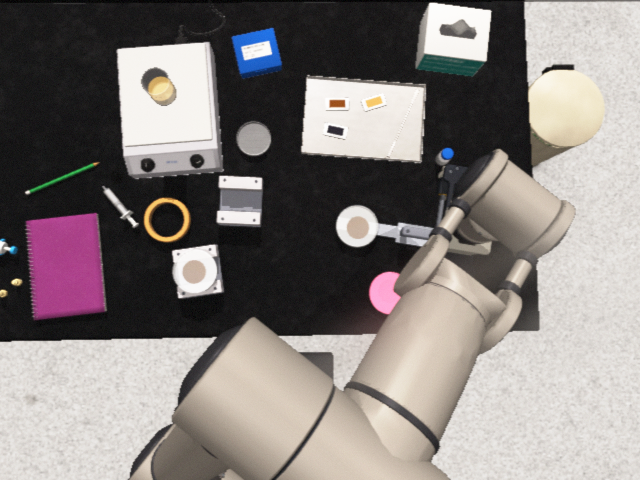

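```bash
python3 -c "
from h import *
S=pickle.load(open('side1.pkl','rb'));T=pickle.load(open('top1.pkl','rb'))
for d in(S,T):
  for X in([.5225,-.3286,.127],[.5225,-.3286,.147],[.5225,-.3286,.056]):print(proj(d,X))
import cv2
cv2.imwrite('pics/c4.png',cv2.resize(S['frame'][40:220,290:450,::-1],None,fx=3.3,fy=3.3,interpolation=2))
"
```

```text
(np.float64(358.91291359382853), np.float64(132.4530946543436))
(np.float64(359.42952902925265), np.float64(124.51456661257157))
(np.float64(357.1740622160688), np.float64(159.17300946193666))
(np.float64(434.70091616698335), np.float64(231.04732930598846))
(np.float64(437.4273203117958), np.float64(230.14908799871782))
(np.float64(425.8276820965494), np.float64(233.97070564632693))
```

View pics/c4.png

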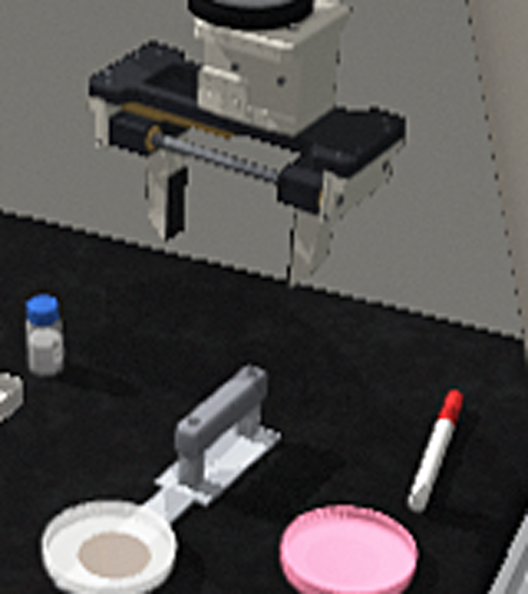

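```bash
python3 -c "
from h import *
import cv2
S=pickle.load(open('side1.pkl','rb'));T=pickle.load(open('top1.pkl','rb'))
g=lambda f:np.clip(255*(f/255.)**.4,0,255).astype(np.uint8)
a=cv2.resize(g(S['frame'][80:180,310:410,::-1]),None,fx=4,fy=4,interpolation=2)
b=cv2.resize(g(T['frame'][160:280,380:480,::-1])[10:110],None,fx=4,fy=4,interpolation=2)
cv2.imwrite('pics/c5.png',np.hstack([a,b]))
"
```

```text
(no output)
```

View pics/c5.png

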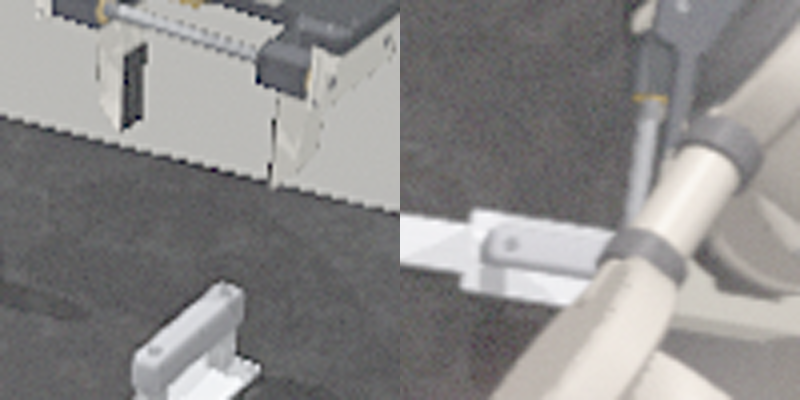

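```bash
python3 -c "
from h import *
S=pickle.load(open('side1.pkl','rb'))
p=np.array([.5225,-.3286,.1272]);a=np.radians(79.64);n=np.array([np.cos(a),np.sin(a),0]);ty=np.array([np.sin(a),-np.cos(a),0])
for off in (-.0095,0,.0095):
  for u,v in((340,112.5),(378.5,127)):
    c,r=ray(S,u,v);s=((p+off*n-c)@n)/(r@n);X=c+s*r;print(off,X.round(4),'along jaw',((X-p)@ty).round(4))
"
```

```text
-0.0095 [ 0.578  -0.3484  0.1524] along jaw 0.0582
-0.0095 [ 0.4791 -0.3303  0.1514] along jaw -0.0424
0 [ 0.5736 -0.3379  0.1588] along jaw 0.0519
0 [ 0.4757 -0.32    0.1579] along jaw -0.0476
0.0095 [ 0.5691 -0.3275  0.1653] along jaw 0.0456
0.0095 [ 0.4723 -0.3098  0.1643] along jaw -0.0527
```

```bash
python3 -c "
from h import *
S=pickle.load(open('side1.pkl','rb'));T=pickle.load(open('top1.pkl','rb'))
c,r1=ray(T,442.5,194.5);_,r2=ray(T,438,226);n=np.cross(r1,r2)
for u,v in((336,82),(374,93)):
    C,r=ray(S,u,v);s=((c-C)@n)/(r@n);print((C+s*r).round(4))
p=np.array([.5225,-.3286,.1272])
# predicted tip pixels if z offset
for z in(.127,.155):
  for j in(-.05,.05):
    a=np.radians(79.64);ty=np.array([np.sin(a),-np.cos(a),0]);X=p+j*ty;X[2]=z;print(z,j,proj(S,X),proj(T,X))
"
```

```text
[ 0.5748 -0.3139  0.2416]
[ 0.484  -0.2967  0.2457]
0.127 -0.05 (np.float64(378.2895545189267), np.float64(139.79267929426612)) (np.float64(430.92330693848515), np.float64(256.56574104981735))
0.127 0.05 (np.float64(340.2574431600789), np.float64(125.38667871695975)) (np.float64(438.4505102201567), np.float64(205.71816497653623))
0.155 -0.05 (np.float64(379.3648084172221), np.float64(128.53204076144533)) (np.float64(434.6789862620582), np.float64(256.01448922771647))
0.155 0.05 (np.float64(340.66085734114387), np.float64(114.31302739959864)) (np.float64(442.38868837402447), np.float64(203.74487819146574))
```

Seen from the side, the open fingertips look about 28 mm higher than the reported TCP, though they line up laterally. I'll go down part of the way and compare again.

{"op": "step_arm", "data": {
  "moves": [
    [[0.0013, 0, 0.018, -0.003], [0, 0, 0.018, 0], [0, 0, 0.018, 0], [0, 0, 0.018, 0], [0, 0, 0, 0], [0, 0, 0, 0]]
  ]
}}

```text
time: 2.53
tool_pos: [0.5239, -0.3289, 0.0579]
tool_rot: [3.141, 0.001, 1.392]
contact_force: [-0.1, -0.9, 0.8]
opening: 0.0916
```

```bash
python3 -c "
from h import *
from cell import robot
import cv2
togo(robot.observe(),.522,-.327,.028,79.9)
n='side'
d=robot.read_camera(n);pickle.dump(d,open(n+'2.pkl','wb'))
print(proj(d,robot.observe()['tool_pos']))
g=lambda f:np.clip(255*(f/255.)**.5,0,255).astype(np.uint8)
cv2.imwrite('pics/c6.png',cv2.resize(g(d['frame'][70:230,290:430,::-1]),None,fx=3.7,fy=3.7,interpolation=2))
"
```

```text
t 2.53 pos [ 0.5239 -0.3289  0.0579] rot [3.1406e+00 5.0000e-04 1.3920e+00] F [-0.09 -0.85  0.78] open 0.0916
tool delta [ 0.0016 -0.0022  0.0299] roll -0.0025 yawdeg 79.76
(np.float64(356.5513693168951), np.float64(157.82062831979343))
```

View pics/c6.png

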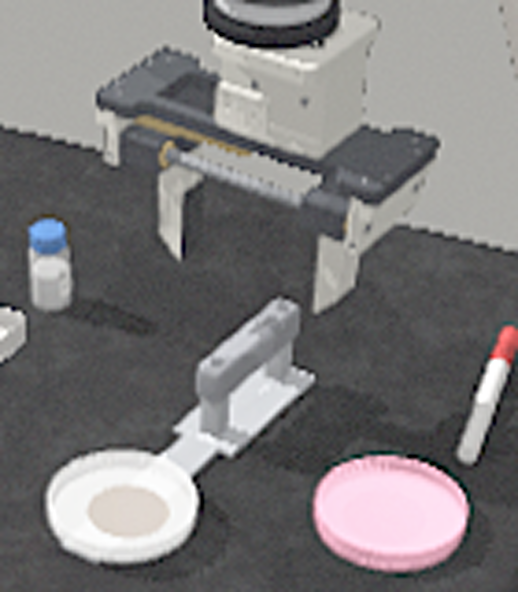

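Same offset here, so I'll shut the fingers higher up to see where the shut tips appear compared with the TCP.

{"op": "step_arm", "data": {
  "moves": [
    [[0, 0, -0.03, 0], [0, 0, -0.03, 0], [0, 0, 0, 0], [0, 0, 0, 0], [0, 0, 0, 0], [0, 0, 0, 0], [0, 0, 0, 0], [0, 0, 0, 0]]
  ],
  "hand": 0
}}

```text
time: 3.25
tool_pos: [0.5233, -0.3279, 0.1159]
tool_rot: [-3.14, -0.001, 1.393]
contact_force: [-0.0, 0.3, -0.4]
opening: 0.0433
```

{"op": "step_arm", "data": {
  "moves": [
    [[0, 0, 0, 0], [0, 0, 0, 0], [0, 0, 0, 0], [0, 0, 0, 0]]
  ]
}}

```text
time: 3.58
tool_pos: [0.5237, -0.3282, 0.1165]
tool_rot: [-3.141, -0.0, 1.393]
contact_force: [0.9, -0.9, -0.5]
opening: 0.0163
```

```bash
python3 -c "
from h import *
from cell import robot
import cv2
togo(robot.observe(),.522,-.327,.028,79.9)
n='side'
d=robot.read_camera(n)
print(proj(d,robot.observe()['tool_pos']))
g=lambda f:np.clip(255*(f/255.)**.5,0,255).astype(np.uint8)
cv2.imwrite('pics/c7.png',cv2.resize(g(d['frame'][70:230,290:430,::-1]),None,fx=3.7,fy=3.7,interpolation=2))
"
```

```text
t 3.58 pos [ 0.5237 -0.3282  0.1165] rot [-3.1414 -0.      1.3929] F [ 0.92 -0.9  -0.48] open 0.0163
tool delta [ 0.0008 -0.0018  0.0885] roll -0.0017 yawdeg 79.8
(np.float64(358.07680338441924), np.float64(136.49976258169573))
```

View pics/c7.png

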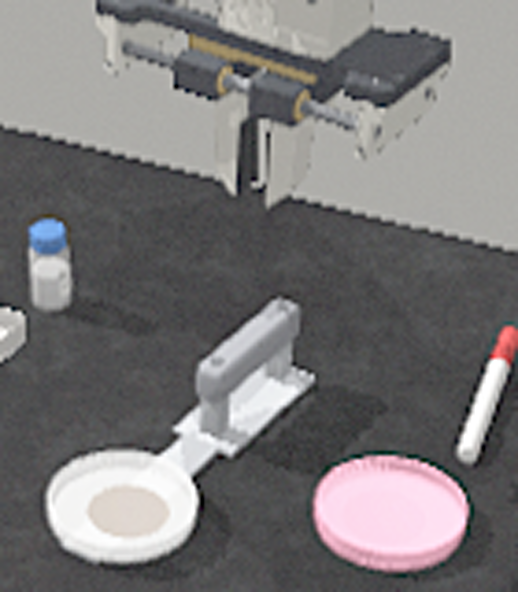

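{"op": "step_arm", "data": {
  "moves": [
    [[0, -0.001, 0, 0], [0, 0, 0, 0], [0, 0, 0, 0], [0, 0, 0, 0], [0, 0, 0, 0], [0, 0, 0, 0], [0, 0, 0, 0], [0, 0, 0, 0]]
  ],
  "hand": 1
}}

```text
time: 4.3
tool_pos: [0.5227, -0.328, 0.1166]
tool_rot: [3.142, 0.0, 1.393]
contact_force: [0.4, -0.9, 0.6]
opening: 0.0613
```

{"op": "step_arm", "data": {
  "moves": [
    [[0, 0, 0, 0], [0, 0, 0, 0], [0, 0, 0, 0], [0, 0, 0.02, 0], [0, 0, 0.02, 0], [0, 0, 0.018, 0], [0, 0, 0, 0]]
  ]
}}

```text
time: 4.88
tool_pos: [0.5207, -0.3264, 0.0549]
tool_rot: [-3.136, -0.003, 1.393]
contact_force: [-1.1, 0.2, -1.6]
opening: 0.0919
```

{"op": "step_arm", "data": {
  "moves": [
    [[0, 0, 0.009, 0], [0, 0, 0.009, 0], [0, 0, 0.009, 0], [0, 0, 0, 0], [0, 0, 0, 0]]
  ]
}}

```text
time: 5.3
tool_pos: [0.5226, -0.3279, 0.0314]
tool_rot: [-3.141, -0.0, 1.393]
contact_force: [-0.3, -0.3, -0.2]
opening: 0.0919
```

```bash
python3 -c "
from h import *
from cell import robot
import cv2
togo(robot.observe(),.522,-.327,.028,79.9)
n='side'
d=robot.read_camera(n)
print(proj(d,robot.observe()['tool_pos']))
g=lambda f:np.clip(255*(f/255.)**.5,0,255).astype(np.uint8)
cv2.imwrite('pics/c8.png',cv2.resize(g(d['frame'][70:230,290:430,::-1]),None,fx=3.7,fy=3.7,interpolation=2))
"
```

```text
t 5.3 pos [ 0.5226 -0.3279  0.0314] rot [-3.1411e+00 -2.0000e-04  1.3928e+00] F [-0.28 -0.27 -0.18] open 0.0919
tool delta [ 0.0008 -0.0007  0.0034] roll -0.0017 yawdeg 79.8
(np.float64(356.3890836183323), np.float64(167.8198061457916))
```

View pics/c8.png

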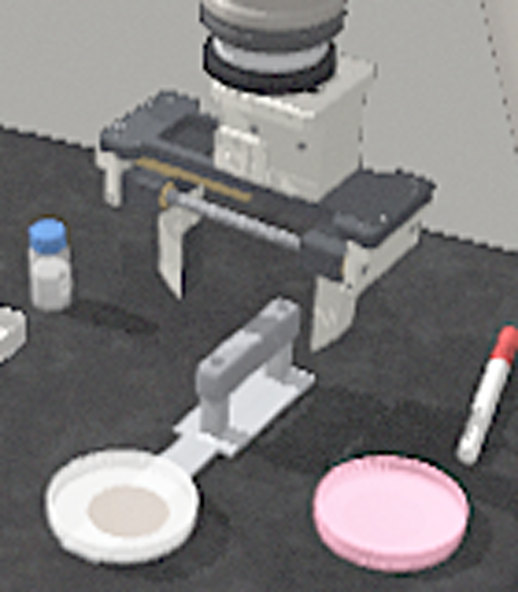

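```bash
python3 -c "
from h import *
from cell import robot
import cv2
d=robot.read_camera('top')
g=lambda f:np.clip(255*(f/255.)**.5,0,255).astype(np.uint8)
cv2.imwrite('pics/c9.png',cv2.resize(g(d['frame'][130:330,340:560,::-1]),None,fx=3,fy=3,interpolation=2))
"
```

```text
(no output)
```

View pics/c9.png

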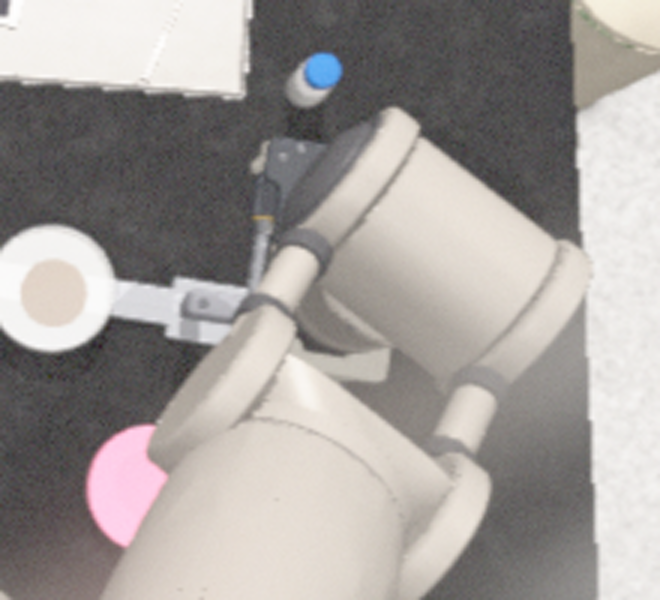

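```bash
python3 -c "
from h import *
T=pickle.load(open('top1.pkl','rb'));S=pickle.load(open('side1.pkl','rb'))
def tri(a,b):
    c1,r1=ray(T,*a);c2,r2=ray(S,*b);r1/=np.linalg.norm(r1);r2/=np.linalg.norm(r2)
    A=np.stack([r1,-r2],1);s=np.linalg.lstsq(A,c2-c1,rcond=None)[0];p,q=c1+s[0]*r1,c2+s[1]*r2;print(((p+q)/2).round(4),'gap',np.linalg.norm(p-q).round(4))
L=lambda c:(c[0]/3+340,c[1]/3+130);K=lambda c:(c[0]/3.7+290,c[1]/3.7+70)
tri(L((268,140)),K((102,135)))
tri(L((264,216)),K((166,195)))
tri(L((240,300)),K((249,300)))
print(proj(T,(.5227,-.328,.2)),proj(T,(.5227,-.328,.12)))
"
```

```text
[ 0.6175 -0.3097  0.1771] gap 0.0043
[ 0.5756 -0.3131  0.146 ] gap 0.0022
[ 0.5229 -0.3111  0.0888] gap 0.0113
(np.float64(444.8719148930469), np.float64(227.47958083593554)) (np.float64(433.461906452227), np.float64(231.25557190749365))
```

Triangulating the gripper body puts it at the right x and y. Its z is about 28 mm above what the reported TCP implies, so I'll trust the picture and go down in small steps while watching the force.

{"op": "step_arm", "data": {
  "moves": [
    [[0.001, -0.001, 0.004, 0], [0, 0, 0.004, 0], [0, 0, 0.004, 0], [0, 0, 0, 0], [0, 0, 0, 0]]
  ]
}}

```text
time: 5.82
tool_pos: [0.5217, -0.3267, 0.0192]
tool_rot: [-3.141, -0.0, 1.393]
contact_force: [-0.5, -0.6, 0.5]
opening: 0.0917
```

```bash
cat > look.py <<'E'
from h import *
from cell import robot
import cv2,sys
def look(n,out,x,y,w,h,s,gm=.5):
    d=robot.read_camera(n);pickle.dump(d,open('last_'+n+'.pkl','wb'))
    f=d['frame'][y:y+h,x:x+w,::-1]
    f=np.clip(255*(f/255.)**gm,0,255).astype(np.uint8)
    cv2.imwrite('pics/'+out,cv2.resize(f,None,fx=s,fy=s,interpolation=2));return d
E
python3 -c "
from look import *
togo(robot.observe(),.522,-.327,.003,79.9)
look('side','c10.png',290,70,140,160,3.7)"
```

```text
t 5.82 pos [ 0.5217 -0.3267  0.0192] rot [-3.1410e+00 -3.0000e-04  1.3928e+00] F [-0.48 -0.55  0.47] open 0.0917
tool delta [-0.0003  0.0003  0.0162] roll -0.0017 yawdeg 79.8
```

View pics/c10.png

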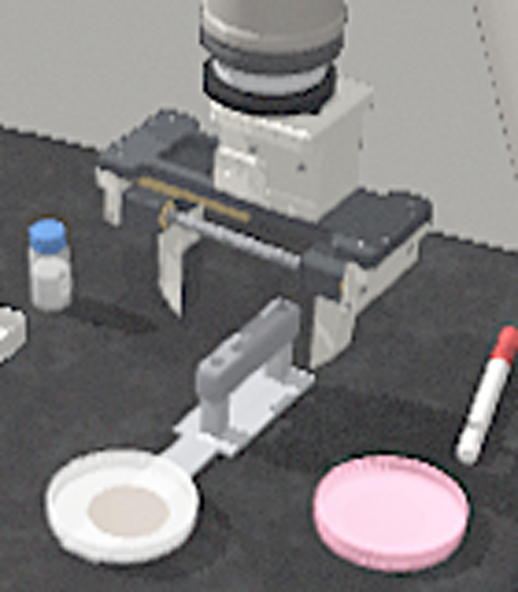

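{"op": "step_arm", "data": {
  "moves": [
    [[0, 0, 0.004, 0], [0, 0, 0.004, 0], [0, 0, 0, 0], [0, 0, 0.003, 0], [0, 0, 0.003, 0], [0, 0, 0, 0], [0, 0, 0, 0]]
  ]
}}

```text
time: 6.45
tool_pos: [0.5218, -0.3268, 0.0054]
tool_rot: [-3.141, -0.0, 1.393]
contact_force: [-0.1, 0.6, -0.5]
opening: 0.0918
```

```bash
python3 -c "
from look import *
togo(robot.observe(),.522,-.327,.003,79.9)
look('side','c11.png',290,70,140,160,3.7)"
```

```text
t 6.45 pos [ 0.5218 -0.3268  0.0054] rot [-3.1413e+00 -1.0000e-04  1.3928e+00] F [-0.1   0.62 -0.53] open 0.0918
tool delta [-0.0002  0.0002  0.0024] roll -0.0017 yawdeg 79.8
```

View pics/c11.png

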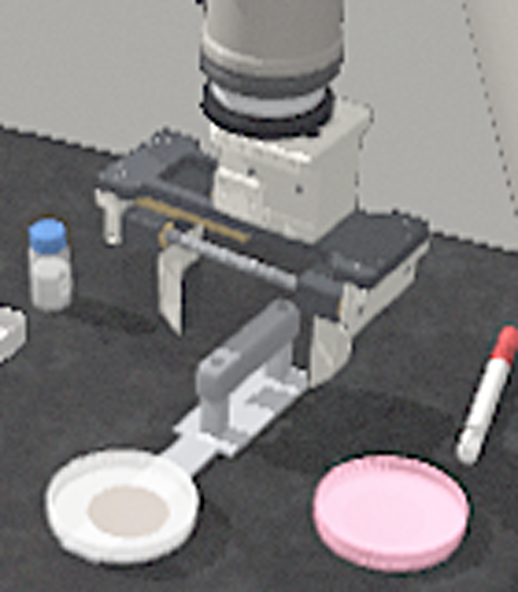

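The tips now appear at z≈0.032, beside the handle, with no contact force. Closing gently, then firmly.

{"op": "step_arm", "data": {
  "moves": [
    [[0, 0, 0, 0], [0, 0, 0, 0], [0, 0, 0, 0], [0, 0, 0, 0], [0, 0, 0, 0], [0, 0, 0, 0], [0, 0, 0, 0], [0, 0, 0, 0]]
  ],
  "hand": 0,
  "force": 10
}}

```text
time: 7.17
tool_pos: [0.5219, -0.3269, 0.0056]
tool_rot: [3.142, 0.0, 1.393]
contact_force: [-0.1, -0.1, -0.1]
opening: 0.0433
```

{"op": "step_arm", "data": {
  "moves": [
    [[0, 0, 0, 0], [0, 0, 0, 0], [0, 0, 0, 0], [0, 0, 0, 0], [0, 0, 0, 0], [0, 0, 0, 0], [0, 0, 0, 0], [0, 0, 0, 0]]
  ]
}}

```text
time: 7.83
tool_pos: [0.522, -0.3269, 0.0056]
tool_rot: [3.141, 0.0, 1.393]
contact_force: [0.2, 0.2, -0.2]
opening: 0.0201
```

```bash
python3 -c "
from look import *
togo(robot.observe(),.522,-.327,.003,79.9)
look('side','c12.png',290,70,140,160,3.7)
look('top','c12t.png',320,170,140,100,5)"
```

```text
t 7.83 pos [ 0.522  -0.3269  0.0056] rot [3.1414e+00 2.0000e-04 1.3928e+00] F [ 0.24  0.23 -0.2 ] open 0.0201
tool delta [-0.0001  0.      0.0026] roll -0.0018 yawdeg 79.8
```

View pics/c12.png

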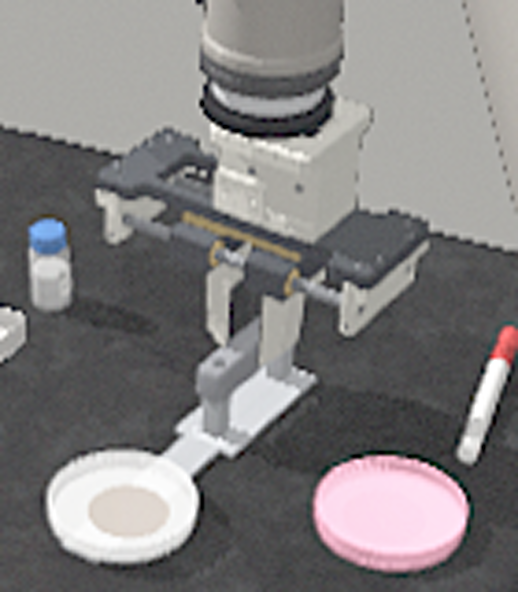

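View pics/c12t.png

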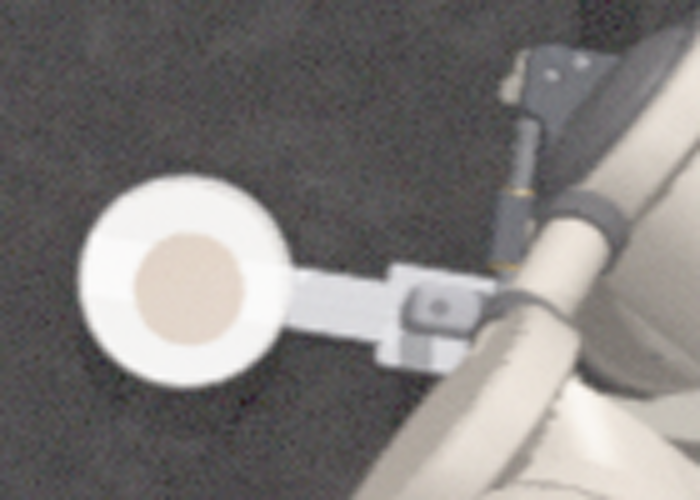

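Gripped at 20.1 mm opening, which matches the handle width, and the lifter has not shifted. Firming the grip and lifting gently.

{"op": "step_arm", "data": {
  "moves": [
    [[0, 0, 0, 0], [0, 0, 0, 0], [0, 0, 0, 0], [0, 0, -0.001, 0], [0, 0, -0.002, 0], [0, 0, -0.003, 0], [0, 0, -0.002, 0], [0, 0, 0, 0]]
  ],
  "force": 58
}}

```text
time: 8.6
tool_pos: [0.5221, -0.327, 0.0142]
tool_rot: [3.141, 0.0, 1.393]
contact_force: [0.3, -0.6, -2.8]
opening: 0.0192
```

```bash
python3 -c "
from look import *
togo(robot.observe(),.522,-.327,.06,79.9)
look('side','c13.png',270,70,160,160,3.7)"
```

```text
t 8.6 pos [ 0.5221 -0.327   0.0142] rot [3.1410e+00 5.0000e-04 1.3928e+00] F [ 0.28 -0.6  -2.75] open 0.0192
tool delta [-0.     -0.     -0.0458] roll -0.0017 yawdeg 79.8
```

View pics/c13.png

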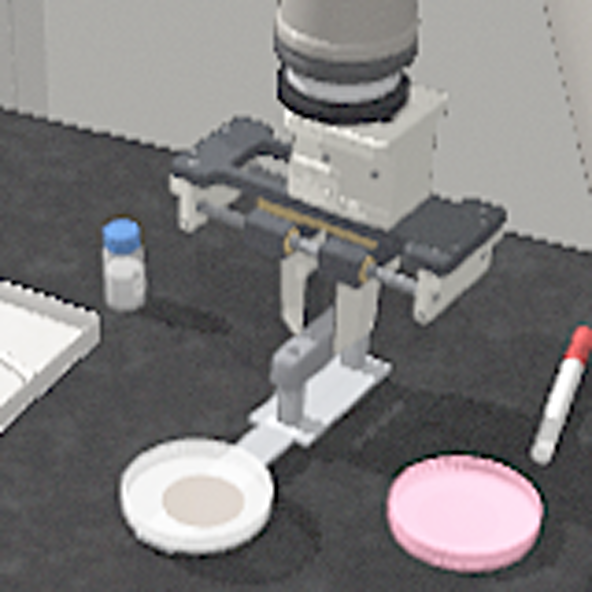

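{"op": "step_arm", "data": {
  "moves": [
    [[0, 0, -0.003, 0], [0, 0, -0.006, 0], [0, 0, -0.009, 0], [0, 0, -0.01, 0], [0, 0, -0.01, 0], [0, 0, -0.008, 0], [0, 0, -0.005, 0], [0, 0, -0.002, 0]]
  ]
}}

```text
time: 9.32
tool_pos: [0.5224, -0.3273, 0.0682]
tool_rot: [3.14, 0.001, 1.393]
contact_force: [-0.0, -0.6, -3.3]
opening: 0.0194
```

```bash
python3 -c "
from look import *
o=robot.observe();togo(o,.522,-.327,.06,79.9);print(o['torque'])
look('side','c14.png',270,40,160,180,3.3)
look('top','c14t.png',320,170,140,100,5)"
```

```text
t 9.32 pos [ 0.5224 -0.3273  0.0682] rot [3.1397e+00 1.1000e-03 1.3928e+00] F [-0.01 -0.56 -3.32] open 0.0194
tool delta [ 0.0002 -0.0005  0.0082] roll -0.0017 yawdeg 79.8
[-0.06631453 -0.10747699  0.05352649]
```

View pics/c14.png

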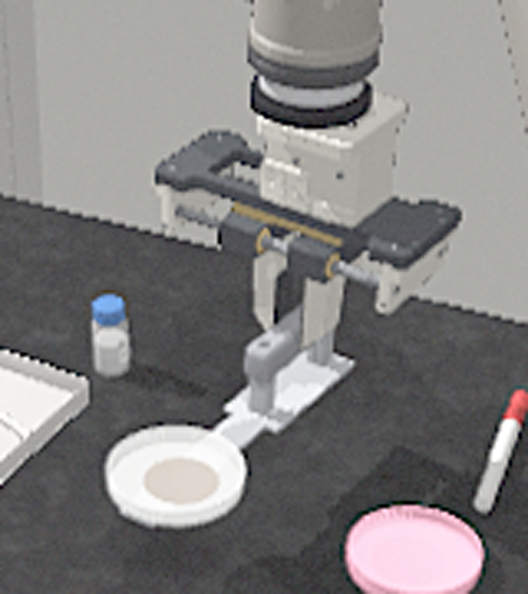

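View pics/c14t.png

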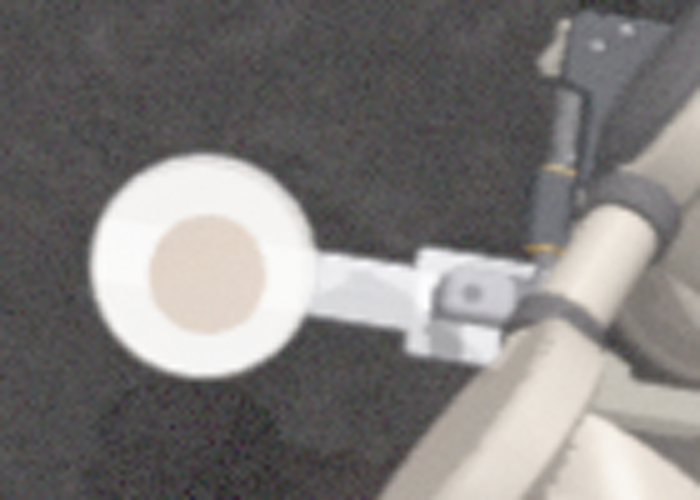

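```bash
cat >> h.py <<'E'
import cv2
def disc(d,u0,v0,w=30):
    x,y=int(u0-w),int(v0-w);g=cv2.GaussianBlur(d['frame'],(0,0),.7)[y:y+2*w,x:x+2*w].astype(int)
    m=((g[...,0]-g[...,2]>18)&(g[...,0]>100)).astype(np.uint8)
    n,l,st,ce=cv2.connectedComponentsWithStats(m)
    i=1+np.argmax(st[1:,4]);return ce[i]+[x,y],st[i,4]
def tri(T,a,S,b):
    c1,r1=ray(T,*a);c2,r2=ray(S,*b);r1/=np.linalg.norm(r1);r2/=np.linalg.norm(r2)
    s=np.linalg.lstsq(np.stack([r1,-r2],1),c2-c1,rcond=None)[0];p,q=c1+s[0]*r1,c2+s[1]*r2
    return (p+q)/2,np.linalg.norm(p-q)
E
python3 -c "
from h import *
L=lambda n:pickle.load(open(n,'rb'))
T,S=L('top0.pkl'),L('side0.pkl')
a,b=disc(T,357,226),disc(S,323,207);print(a,b,tri(T,a[0],S,b[0]))
a,b=disc(T,196,270),disc(S,285,327);print('other',a,b,tri(T,a[0],S,b[0]))
T,S=L('last_top.pkl'),L('last_side.pkl')
a,b=disc(T,362,225),disc(S,325,185);print(a,b,tri(T,a[0],S,b[0]))
p=(475/5+320-.4,292/5+170-.4);q=(266/3.3+270-.35,345/3.3+40-.35)
print(p,q,tri(T,p,S,q))
"
```

```text
(array([357.47407407, 227.14320988]), np.int32(405)) (array([324.12608696, 207.84347826]), np.int32(230)) (array([ 0.54280438, -0.19354802,  0.00401901]), np.float64(0.0014175019508130095))
other (array([193.81149425, 271.29655172]), np.int32(435)) (array([284.05502846, 327.63757116]), np.int32(527)) (array([0.45308111, 0.1522058 , 0.03559488]), np.float64(0.0012373947538854564))
(array([360.97571744, 224.41280353]), np.int32(453)) (array([324.33898305, 185.27118644]), np.int32(236)) (array([ 0.5428075 , -0.19358178,  0.06657905]), np.float64(0.000956509640406947))
(414.6, 228.0) (350.2560606060606, 144.19545454545457) (array([ 0.52876019, -0.29276644,  0.11564778]), np.float64(0.0026184250471876355))
```

The disc rose 62.6 mm, equal to the tool lift, and its xy did not change, so the lifter is level and the dish hasn't slid. Next I turn about 7° to the slot direction and carry it over.

{"op": "step_arm", "data": {
  "moves": [
    [[0, 0, 0, -0.006], [0, 0, 0, -0.014], [0, 0, 0, -0.02], [0, 0, 0, -0.022], [0, 0, 0, -0.022], [0, 0, 0, -0.02], [0, 0, 0, -0.013], [0, 0, 0, -0.005]]
  ]
}}

```text
time: 10.08
tool_pos: [0.5219, -0.3268, 0.0666]
tool_rot: [-3.142, 0.0, 1.516]
contact_force: [-0.6, 0.0, -2.6]
opening: 0.0194
```

{"op": "step_arm", "data": {
  "moves": [
    [[0.001, 0, 0, 0], [0.003, 0.001, 0, 0], [0.005, 0.001, 0, 0], [0.007, 0.002, 0, 0], [0.009, 0.002, 0, 0], [0.01, 0.0025, 0, 0], [0.01, 0.0025, 0, 0], [0.01, 0.0025, 0, 0]]
  ]
}}

```text
time: 10.75
tool_pos: [0.5389, -0.2713, 0.0667]
tool_rot: [3.142, -0.0, 1.515]
contact_force: [0.1, -0.5, -2.3]
opening: 0.0192
```

{"op": "step_arm", "data": {
  "moves": [
    [[0.01, 0.0025, 0, 0], [0.01, 0.0025, 0, 0], [0.01, 0.0025, 0, 0], [0.01, 0.0025, 0, 0], [0.01, 0.0025, 0, 0], [0.01, 0.0025, 0, 0], [0.01, 0.0025, 0, 0], [0.01, 0.0025, 0, 0]]
  ]
}}

```text
time: 11.42
tool_pos: [0.5632, -0.193, 0.0666]
tool_rot: [3.142, 0.0, 1.515]
contact_force: [0.2, -0.2, -2.4]
opening: 0.0189
```

{"op": "step_arm", "data": {
  "moves": [
    [[0.01, 0.0025, 0, 0], [0.01, 0.0025, 0, 0], [0.009, 0.002, 0, 0], [0.007, 0.002, 0, 0], [0.005, 0.001, 0, 0], [0.003, 0.001, 0, 0], [0.001, 0, 0, 0], [0, 0, 0, 0]]
  ]
}}

```text
time: 12.08
tool_pos: [0.5764, -0.1496, 0.0666]
tool_rot: [3.142, 0.0, 1.515]
contact_force: [0.6, -0.2, -3.1]
opening: 0.019
```

```bash
python3 -c "
from look import *
o=robot.observe();togo(o,.5979,-.0777,.0682,86.8)
S=look('side','s15.png',0,0,640,480,1.25,.7)
T=look('top','t15.png',0,0,640,480,1.25,.7)
"
```

```text
t 12.08 pos [ 0.5764 -0.1496  0.0666] rot [3.1416e+00 2.0000e-04 1.5149e+00] F [ 0.57 -0.2  -3.06] open 0.019
tool delta [ 0.073   0.0174 -0.0016] roll -0.0 yawdeg 86.8
```

View pics/s15.png

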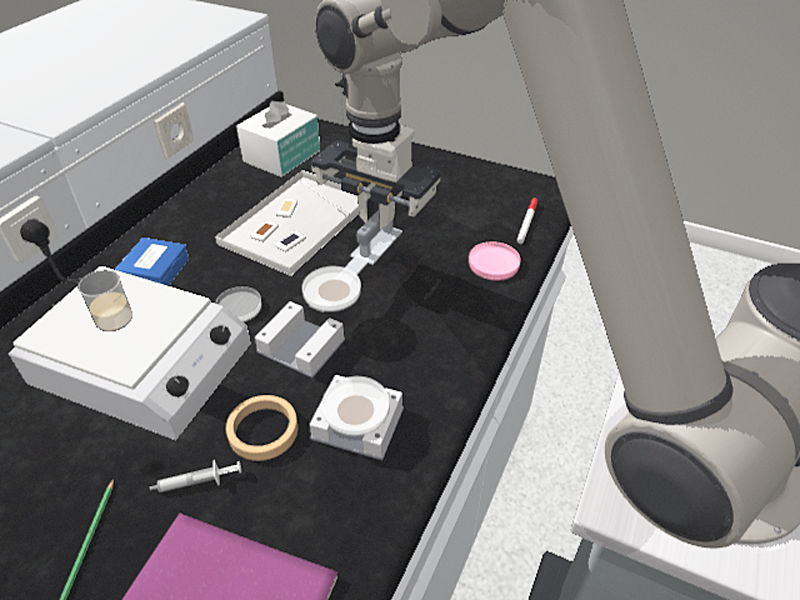

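View pics/t15.png

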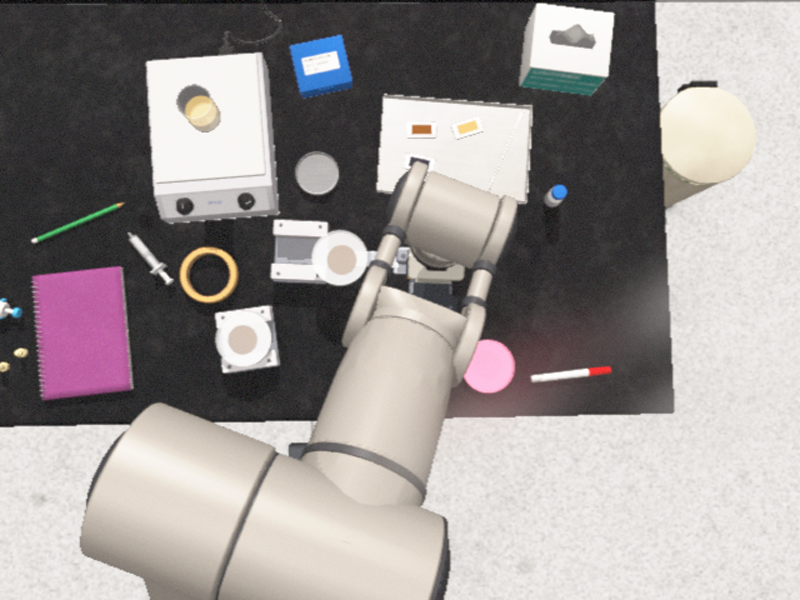

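The carried dish is in front of the empty stand, at about (340,259) in the 1.25× top view with the stand at (303,250). The other dish is undisturbed at (245,338). Continuing.

{"op": "step_arm", "data": {
  "moves": [
    [[0.002, 0.001, 0, 0], [0.005, 0.001, 0, 0], [0.008, 0.002, 0, 0], [0.01, 0.0025, 0, 0], [0.01, 0.0025, 0, 0], [0.01, 0.0025, 0, 0], [0.01, 0.0025, 0, 0], [0.008, 0.002, 0, 0]]
  ]
}}

```text
time: 12.85
tool_pos: [0.5963, -0.0859, 0.0666]
tool_rot: [3.142, -0.0, 1.516]
contact_force: [-0.7, 0.1, -1.9]
opening: 0.0193
```

{"op": "step_arm", "data": {
  "moves": [
    [[0.006, 0.001, 0, 0], [0.003, 0.0005, 0, 0], [0.001, 0, 0, 0], [0, 0, 0, 0], [0, 0, 0, 0]]
  ]
}}

```text
time: 13.27
tool_pos: [0.5979, -0.0781, 0.0666]
tool_rot: [-3.142, 0.0, 1.515]
contact_force: [0.6, -1.2, -3.0]
opening: 0.019
```

```bash
python3 -c "
from look import *
o=robot.observe();togo(o,.5979,-.0777,.0666,86.8)
S=look('side','s16.png',180,150,150,160,3.7,.7)
T=look('top','t16.png',200,160,150,110,5,.7)
a,b=disc(T,242,205),disc(S,250,245);print(a,b,tri(T,a[0],S,b[0]))
for z in(.067,.069):print(onz(T,*a[0],z),onz(S,*b[0],z))
"
```

```text
t 13.27 pos [ 0.5979 -0.0781  0.0666] rot [-3.1415e+00  3.0000e-04  1.5145e+00] F [ 0.61 -1.15 -2.97] open 0.019
tool delta [ 0.0004  0.     -0.    ] roll -0.0004 yawdeg 86.77
(array([248.59942775, 208.32331903]), np.int32(1398)) (array([237.32439678, 252.02412869]), np.int32(373)) (array([0.59389479, 0.0436942 , 0.0541063 ]), np.float64(0.029071445354032843))
[0.57939968 0.03527105 0.067     ] [0.59965896 0.059318   0.067     ]
[0.5791393  0.03508672 0.069     ] [0.59838623 0.06093794 0.069     ]
```

View pics/s16.png

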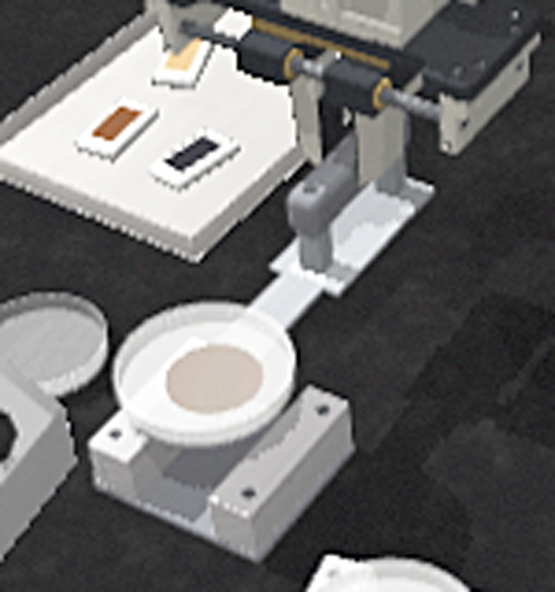

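View pics/t16.png

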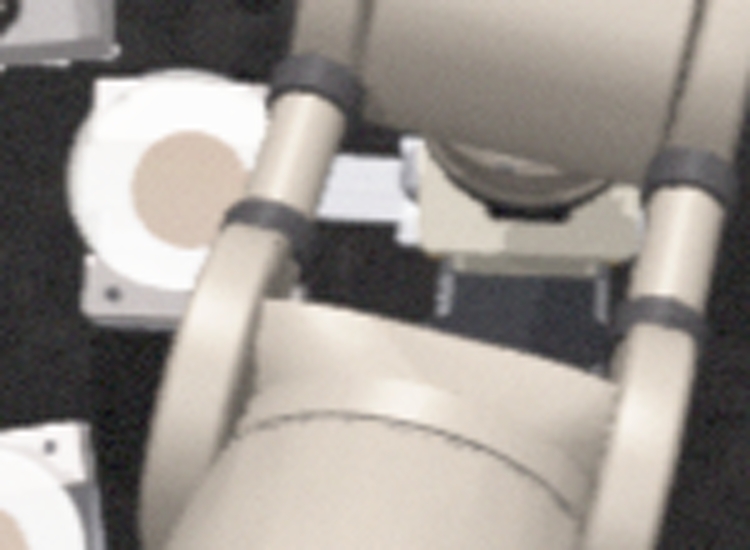

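```bash
python3 -c "
from h import *
T=pickle.load(open('last_top.pkl','rb'))
f=T['frame'][175:225,220:262].astype(int);m=((f[...,0]-f[...,2]>22)&(f[...,0]>170))
for r in range(10,40,3):
  w=np.where(m[r])[0];print(r+175,(w.min()+220,w.max()+220) if len(w) else '')
for p in((237.6,197.4),(238,197.4)):print(onz(T,*p,.067))
"
```

```text
185 (np.int64(254), np.int64(261))
188 (np.int64(231), np.int64(261))
191 (np.int64(228), np.int64(261))
194 (np.int64(227), np.int64(261))
197 (np.int64(226), np.int64(261))
200 (np.int64(227), np.int64(260))
203 (np.int64(228), np.int64(243))
206 (np.int64(230), np.int64(251))
209 (np.int64(235), np.int64(253))
212 (np.int64(241), np.int64(252))
[0.60211621 0.0574454  0.067     ]
[0.60210559 0.05663276 0.067     ]
```

Both views put the dish centre within about 1 mm of the stand centre: top (0.6021,0.0576) against (0.6022,0.0578), and side (0.5997,0.0593) against (0.6002,0.0590). Lowering slowly.

{"op": "step_arm", "data": {
  "moves": [
    [[0, 0, 0.002, 0], [0, 0, 0.004, 0], [0, 0, 0.005, 0], [0, 0, 0.005, 0], [0, 0, 0.004, 0], [0, 0, 0.003, 0], [0, 0, 0.002, 0], [0, 0, 0.001, 0]]
  ]
}}

```text
time: 14.03
tool_pos: [0.5978, -0.0777, 0.0401]
tool_rot: [-3.141, -0.0, 1.515]
contact_force: [0.3, 0.0, -3.0]
opening: 0.0192
```

{"op": "step_arm", "data": {
  "moves": [
    [[0, 0, 0.002, 0], [0, 0, 0.002, 0], [0, 0, 0.002, 0], [0, 0, 0.002, 0], [0, 0, 0.002, 0], [0, 0, 0.002, 0], [0, 0, 0, 0], [0, 0, 0, 0]]
  ]
}}

```text
time: 14.7
tool_pos: [0.5979, -0.0777, 0.0285]
tool_rot: [-3.141, 0.0, 1.515]
contact_force: [-0.8, -0.0, -1.7]
opening: 0.0194
```

```bash
python3 -c "
from look import *
o=robot.observe();togo(o,.5979,-.0777,.0226,86.8)
S=look('side','s17.png',180,150,150,160,3.7,.7)
T=look('top','t17.png',200,160,150,110,5,.7)
b=disc(S,244,252,22);print(b)
for z in(.036,.038):print(onz(S,*b[0],z))
"
```

```text
t 14.7 pos [ 0.5979 -0.0777  0.0285] rot [-3.1414  0.      1.5148] F [-0.82 -0.05 -1.69] open 0.0194
tool delta [0.     0.     0.0059] roll -0.0002 yawdeg 86.79
(array([238.60762943, 262.77656676]), np.int32(367))
[0.60168446 0.057577   0.036     ]
[0.60046209 0.05913046 0.038     ]
```

View pics/s17.png

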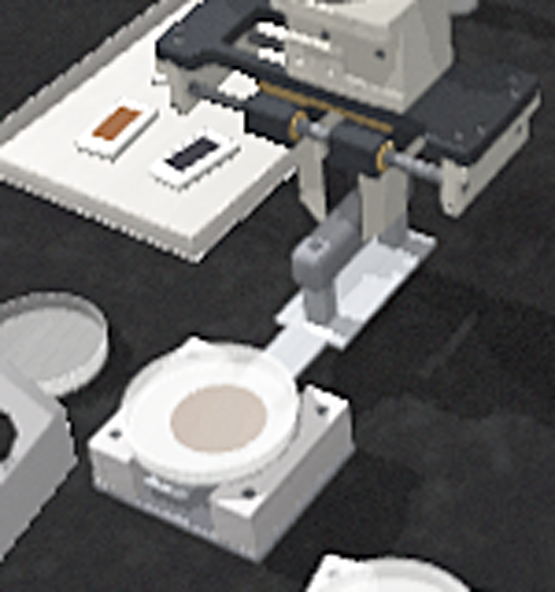

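View pics/t17.png

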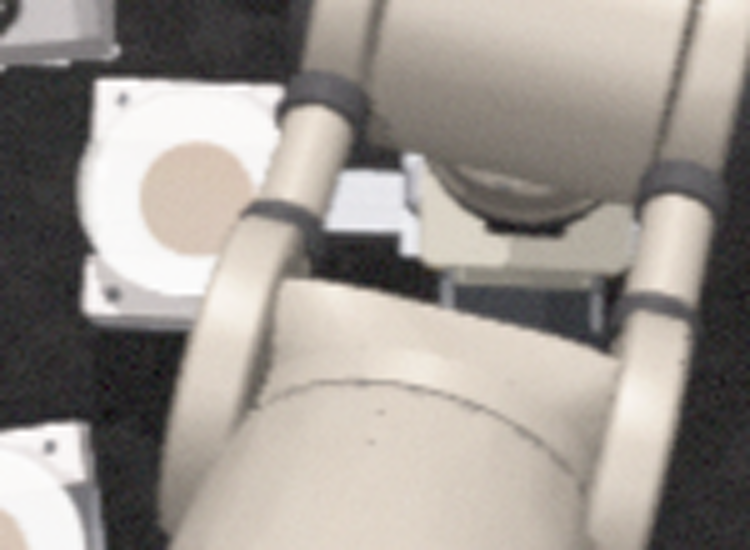

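The dish now rests on the rails, centred to under 1 mm in the side view. I'll go down 6 mm more so the blade is clear, then draw it straight out.

{"op": "step_arm", "data": {
  "moves": [
    [[0, 0, 0.002, 0], [0, 0, 0.002, 0], [0, 0, 0.001, 0], [0, 0, 0, 0], [-0.001, 0, 0, 0], [-0.003, 0, 0, 0], [-0.005, 0, 0, 0], [-0.007, 0, 0, 0]]
  ]
}}

```text
time: 15.47
tool_pos: [0.5971, -0.0939, 0.0237]
tool_rot: [3.141, 0.0, 1.515]
contact_force: [0.3, -0.5, -2.8]
opening: 0.0198
```

```bash
python3 -c "
from look import *
o=robot.observe();togo(o,.5903,-.2137,.0236,86.8)
S=look('side','s18.png',180,150,150,160,3.7,.7)
b=disc(S,244,252,22);print(b,onz(S,*b[0],.038))
"
```

```text
t 15.47 pos [ 0.5971 -0.0939  0.0237] rot [3.1414e+00 1.0000e-04 1.5153e+00] F [ 0.29 -0.49 -2.84] open 0.0198
tool delta [-1.2e-01 -1.0e-04  1.0e-04] roll 0.0004 yawdeg 86.82
(array([238.63315217, 262.75815217]), np.int32(368)) [0.60044486 0.0590685  0.038     ]
```

{"op": "step_arm", "data": {
  "moves": [
    [[-0.01, 0, 0, 0], [-0.012, 0, 0, 0], [-0.012, 0, 0, 0], [-0.012, 0, 0, 0], [-0.012, 0, 0, 0], [-0.012, 0, 0, 0], [-0.012, 0, 0, 0], [-0.012, 0, 0, 0]]
  ]
}}

```text
time: 16.18
tool_pos: [0.5917, -0.1889, 0.0236]
tool_rot: [3.142, 0.0, 1.514]
contact_force: [0.2, -0.2, -2.1]
opening: 0.0193
```

{"op": "step_arm", "data": {
  "moves": [
    [[-0.012, 0, 0, 0], [-0.012, 0, 0, 0], [-0.009, 0, 0, 0], [-0.005, 0, 0, 0], [-0.002, 0, 0, 0], [0, 0, 0.003, 0], [0, 0, 0.004, 0], [0, 0, 0, 0]]
  ]
}}

```text
time: 16.85
tool_pos: [0.589, -0.2265, 0.0155]
tool_rot: [-3.14, -0.001, 1.515]
contact_force: [-0.7, 0.2, -2.7]
opening: 0.0191
```

```bash
python3 -c "
from look import *
o=robot.observe();togo(o,.5903,-.2137,.0056,86.8)
S=look('side','s19.png',180,80,210,220,2.7,.7)
T=look('top','t19.png',200,150,200,120,4,.7)
a,b=disc(T,240,200,18),disc(S,240,262,22);print(a,b,onz(S,*b[0],.038),onz(T,*a[0],.038))
"
```

```text
t 16.85 pos [ 0.589  -0.2265  0.0155] rot [-3.1399e+00 -9.0000e-04  1.5154e+00] F [-0.67  0.2  -2.68] open 0.0191
tool delta [0.0129 0.0006 0.0099] roll 0.0005 yawdeg 86.83
(array([238.9741784 , 199.18779343]), np.int32(426)) (array([238.62125341, 262.73569482]), np.int32(367)) [0.60049652 0.05902847 0.038     ] [0.60269727 0.05787768 0.038     ]
```

View pics/s19.png

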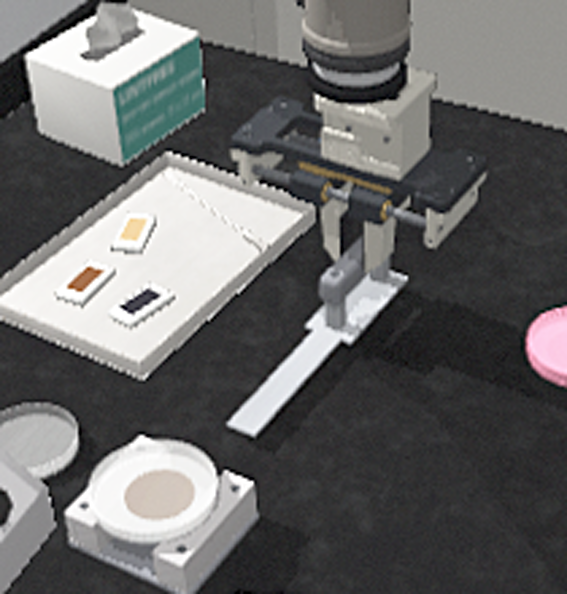

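View pics/t19.png

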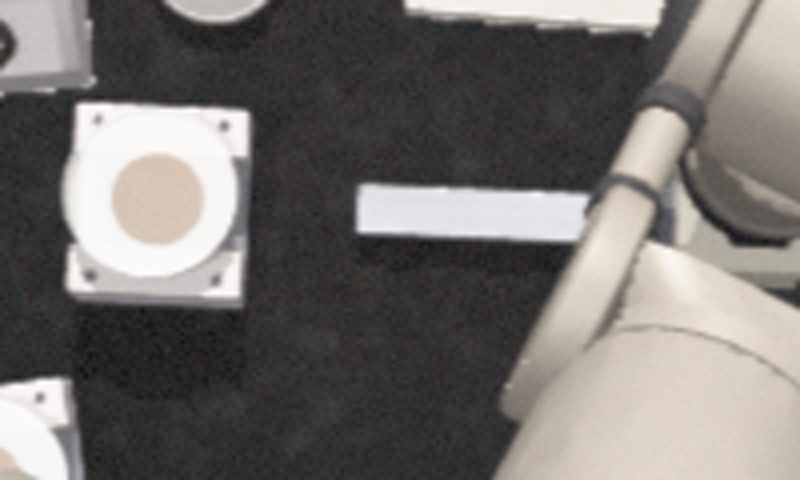

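The lifter is out and clear, and the dish is still centred to under 1 mm in both views. Laying the lifter down.

{"op": "step_arm", "data": {
  "moves": [
    [[0, 0, 0.002, 0], [0, 0, 0.003, 0], [0, 0, 0.002, 0], [0, 0, 0.001, 0], [0, 0, 0, 0], [0, 0, 0, 0]]
  ]
}}

```text
time: 17.45
tool_pos: [0.5896, -0.2275, 0.0085]
tool_rot: [-3.142, 0.0, 1.515]
contact_force: [-0.5, 1.0, -1.4]
opening: 0.0195
```

{"op": "step_arm", "data": {
  "moves": [
    [[0, 0, 0.001, 0], [0, 0, 0.001, 0], [0, 0, 0, 0], [0, 0, 0, 0]]
  ]
}}

```text
time: 17.78
tool_pos: [0.5895, -0.2275, 0.0066]
tool_rot: [-3.141, 0.0, 1.515]
contact_force: [-0.3, 0.2, -2.1]
opening: 0.0192
```

{"op": "step_arm", "data": {
  "moves": [
    [[0, 0, 0.001, 0], [0, 0, 0, 0], [0, 0, 0, 0]]
  ]
}}

```text
time: 18.03
tool_pos: [0.5896, -0.2275, 0.0057]
tool_rot: [3.141, 0.0, 1.515]
contact_force: [-0.2, 0.6, -0.7]
opening: 0.0191
```

{"op": "step_arm", "data": {
  "moves": [
    [[0, 0, 0.0005, 0], [0, 0, 0, 0], [0, 0, 0, 0]]
  ]
}}

```text
time: 18.28
tool_pos: [0.5898, -0.2275, 0.0056]
tool_rot: [3.141, 0.0, 1.515]
contact_force: [-1.2, 1.3, 2.8]
opening: 0.0194
```

Contact with the worktop: the force went from −2.5 to +2.8 N. Releasing.

{"op": "step_arm", "data": {
  "moves": [
    [[0, 0, 0, 0], [0, 0, 0, 0], [0, 0, 0, 0], [0, 0, 0, 0], [0, 0, 0, 0], [0, 0, 0, 0], [0, 0, 0, 0], [0, 0, 0, 0]]
  ],
  "hand": 1
}}

```text
time: 18.95
tool_pos: [0.5895, -0.2275, 0.0051]
tool_rot: [-3.142, 0.0, 1.515]
contact_force: [-0.7, 0.2, 0.1]
opening: 0.0681
```

{"op": "step_arm", "data": {
  "moves": [
    [[0, 0, 0, 0], [0, 0, 0, 0], [0, 0, 0, 0], [0, 0, 0, 0], [0, 0, 0, 0], [0, 0, 0, 0]]
  ]
}}

```text
time: 19.45
tool_pos: [0.5896, -0.2275, 0.0051]
tool_rot: [3.142, 0.0, 1.515]
contact_force: [0.0, 0.8, -1.0]
opening: 0.0917
```

{"op": "step_arm", "data": {
  "moves": [
    [[0, 0, -0.005, 0], [0, 0, -0.01, 0], [0, 0, -0.02, 0], [0, 0, -0.03, 0], [0, 0, -0.03, 0], [0, 0, -0.03, 0], [0, 0, -0.02, 0], [0, 0, -0.01, 0]]
  ]
}}

```text
time: 20.12
tool_pos: [0.591, -0.2282, 0.1649]
tool_rot: [3.136, 0.003, 1.515]
contact_force: [-0.2, 0.1, 0.5]
opening: 0.092
```

{"op": "step_arm", "data": {
  "moves": [
    [[-0.02, -0.01, 0, 0], [-0.03, -0.02, 0, 0], [-0.03, -0.02, 0, 0], [-0.03, -0.02, 0, 0], [-0.03, -0.02, 0, 0], [-0.02, -0.01, 0, 0], [0, 0, 0, 0], [0, 0, 0, 0]]
  ]
}}

```text
time: 20.78
tool_pos: [0.4798, -0.3824, 0.1598]
tool_rot: [-3.141, -0.001, 1.512]
contact_force: [-0.3, 0.4, -0.3]
opening: 0.0916
```

```bash
python3 -c "
from look import *
o=robot.observe();togo(o,.5,-.2137,.0056,86.8)
S=look('side','s20.png',0,0,640,480,1.25,.8)
T=look('top','t20.png',0,0,640,480,1.25,.8)
a,b=disc(T,238,199,18),disc(S,240,262,22);print(onz(S,*b[0],.038),onz(T,*a[0],.038))
a,b=disc(T,196,270),disc(S,285,327);print('other',a,b,tri(T,a[0],S,b[0]))
"
```

```text
t 20.78 pos [ 0.4798 -0.3824  0.1598] rot [-3.1412e+00 -7.0000e-04  1.5121e+00] F [-0.27  0.36 -0.26] open 0.0916
tool delta [0.1694 0.0103 0.1543] roll -0.0028 yawdeg 86.64
[0.60045823 0.05900602 0.038     ] [0.60269912 0.05787742 0.038     ]
other (array([193.7912844 , 271.31192661]), np.int32(436)) (array([284.       , 327.6389414]), np.int32(529)) (array([0.45309574, 0.15226049, 0.03564157]), np.float64(0.0011351532283330565))
```

View pics/s20.png

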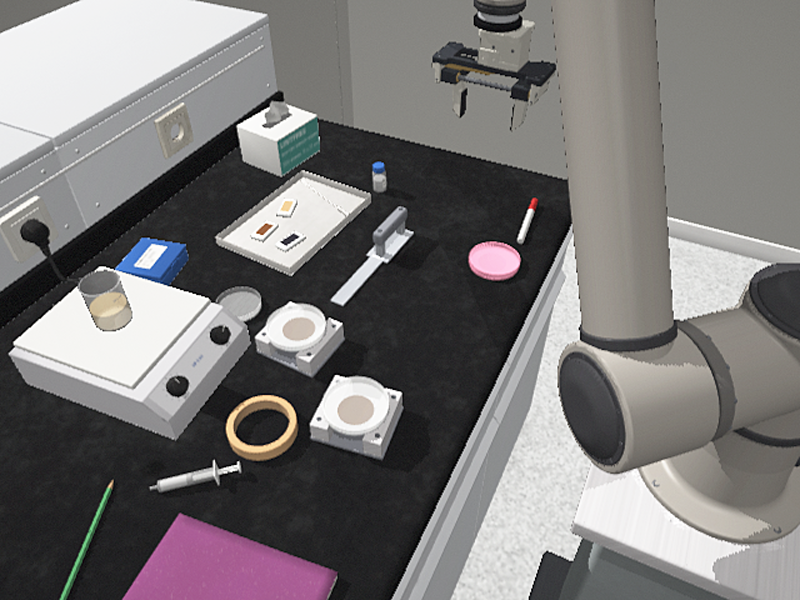

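View pics/t20.png

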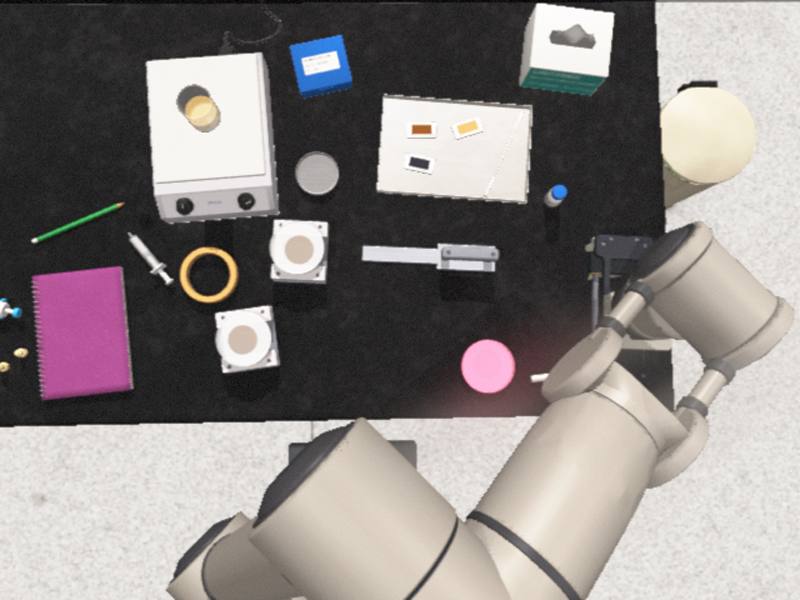

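The final views show the dish centred on the formerly empty stand at (298,250) in the top view. The lifter lies flat on the worktop with its blade tip at (363,253), clear of the stand. The other dish is unmoved at (245,338), and the gripper is empty and away from everything.

```bash
python3 -c "
from cell import robot
print(robot.hand_in())"
```

```text
the job is handed in; nothing more can be done
None
```

The dish is on the stand that was empty, centred on its rails, and the lifter lies flat on the worktop about 5–6 cm clear of the stand. I handed the job in at about 21 s of the 54 s allowed; no verdict came back.

- **Dish:** in the last check its centre was within about 0.5 mm of the stand's centre in both views. It did not move while I drew the lifter out. The gripper never touched it.
- **Other dish:** it stayed where it was, to within 0.1 mm.
- **Forces:** the wrist force stayed within about 3.5 N in every reading, and the gripper was empty and clear of everything at the end.
- **Disagreements:**
  - The fingertips in the pictures were about 26–28 mm higher than the reported tool height. I gripped by the pictures, checking force as I went down. The handle closed at its correct 20 mm width, and the lifter touched the worktop at the same reading when laid down.
  - The two cameras also differed by 1–3 mm, so I compared the dish and stand within each view.

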